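Unlatch the power module and lift it out of the opened instrument

ROBOT

A 6-joint arm with a two-finger parallel gripper is mounted at the origin on the work surface. World frame = base frame: x ahead of the robot, y to its left, z up, the work surface at z = 0. Lengths are in m, angles in rad, forces in N, time in s.
With the tool pointing down it reaches from about 0.3 to 0.875 m from the base axis. Payload 6.4 kg.
Tool frame: the origin (TCP) lies on the centre line of the jaws, within the pads' length; the fingertips stand 14 mm ahead of it and the grasp point (between the pads) lies 5 mm behind it; y points along the fingers, x is the direction in which the jaws open and shut, and the axes are right-handed (so a half turn about y gives the same grasp; the last joint's range is limited). The gripper opens to 88 mm and grips with 3 to 60 N. Pads are 18 mm wide; open, the fingers measure 123 mm over their backs; the gripper's body (75 mm by 187 mm) begins 45 mm behind the grasp point.
Start: joints at [-1.336, 0.181, 1.607, -0, 1.354, -0.206], TCP at [0.245, -0.52, 0.253] pointing down, gripper open.
Joint ranges: [-2.99, 2.99], [-0.89, 2.07], [0.3, 2.58], [-1.14, 4.28], [0, 2.63], [-3.12, 3.12]. Speed limits (rad/s): [2.57, 2.57, 3.01, 3.14, 3.14, 3.14].

INTERFACE

Orientations are given as [roll, pitch, yaw] about the fixed x, y, z axes, in that order (R = Rz(yaw) Ry(pitch) Rx(roll)).
In Python, from station import * gives the robot as it stands. The module is installed in compiled form; this text tells all that it offers.
- The arm moves only by the tool jog_arm, never from a script. Its argument "steps" is a list of rows, each an object of numbers: "hand": the opening in per cent of the stroke, from 0 (shut) to 100 (fully open); "tx", "ty", "tz": the shift along the world's x, y, z in mm; "ax", "ay", "az": the turn, a rotation vector about the world's x, y, z in degrees. In form: [{"hand": .., "tx": .., "ty": .., "tz": .., "ax": .., "ay": .., "az": ..}, ...]. A call has 1 to 12 rows; each row shifts and turns the commanded pose from where the row before left it; what a row does not reach is not made up. A row lasts 1/12 s, in which the tool goes at most 41.7 mm and 7.16 degrees, less where a joint would pass 70% of its speed; a pose out of reach is approached as far as the arm can. A call is refused whole if a number of a shift passes 41.7 or a number of a turn 7.16, either way. A call with a gripper value outside its range is refused whole. The fingers move at their own pace and stop on an object; "newtons" is the grip in N (left out, the last holds). Time passes only in rows, so rows that do not move let the fingers close. It gives the time, the measured TCP pose, the force and the opening at its end, in the units of the state.
- observe(): the state, without advancing time (a new reading comes with each control period).
- camera(name): name is "scene" or "top"; returns a dict with "img" (400x640x3 uint8, red, green, blue), "range_z" (400x640 float32, m along the optical axis (not along the pixel's ray), 0 where there is no reading), "vfov" (degrees; the focal length in pixels is half the picture's height over the tangent of half this angle, whatever the lens; pixels are square), "cx", "cy" (the principal point, pixels), "rvec" (rotation vector, rad) and "tvec" (3), from world to camera coordinates, as OpenCV has them. Camera axes: x right, y down, z forward; pixel columns grow to the right and rows downward; lengths in m; the calibration is good to about 2 mm. A picture is of the moment at which its call begins.
- sign_off(): hands the job in, once; it reports no verdict.
The state is a dict: "time": time; "q": joint angles; "joint_vel": joint speeds; "tau": joint torques, N m; "tcp_pos": TCP position; "ee_rot": TCP orientation; "wrist_force": force on the tool from outside, world axes, zero at the start; "ft_torque": the same for the moment, N m; "opening": finger opening in m.
Only numpy, scipy, OpenCV 4.12 (cv2) and the standard library are available. Lean on these libraries where they do the work, as an engineer would, in place of code of your own. Each camera call takes 0.05 s, during which the arm holds its last target.

TASK

Turn the black latch knob on the opened instrument counterclockwise until its white pointer stands at the green mark, so that its steel tongue swings off the power module. Then lift the module out by its orange handle, upright all the way, and finish while still holding it by the handle in the air, level and still, with its underside at least 12 cm above the bench; do not set it down or let go. Leave the knob at green and the other things on the bench where they are.

Things in the scene. Friction and masses are not known exactly. Their poses are not given: they have to be found in the camera images.
- chassis: opened instrument base fixed to the bench (place and yaw vary): beige floor plate 260 (x) x 380 (y), 12 thick, blue rim walls up to 40 high; origin under its centre, z up. In its frame the module's bay is centred at y = +40 mm and the latch axis stands at x = 0, y = -68 mm; a green circuit board lies beyond that
- latch (a joint): latch knob, rad, growing counterclockwise seen from above: 0 = white pointer at red mark (chassis's -y; tongue over the module's edge), 0.7 = yellow (tongue still over the edge), 1.4 = green (tongue clear; pointer near the chassis's +x); stops at -0.05 and 1.5. A light detent (0.05 N m) draws it to the nearest mark and keeps it there. Starts at red or yellow; the tongue leaves the module beyond 0.9
- latch_grip (a point): middle of the knob's upright black bar, on the turning axis, 86 mm above the bench. Bar 14 wide, 44 long, 40 tall (62 to 102 mm above the bench). Turns with the knob: y axis along the bar (white pointer at -y; steel tongue at +y, 60 long from the axis, 50 to 56 mm above the bench); grip it across x. The nearest post of the module's handle stands 73 mm from the axis
- module_center (a point): centre (half-way up, 49.5 mm above the underside) of the power module: aluminium case 90 (x) x 130 (y) x 35, a transformer with copper band at the +y end up to 63, orange handle on top, 99 tall in all, 0.45 to 0.65 kg. Seated, its underside is 12 mm above the bench and its axes lie along the chassis's; guides 8 mm high leave 4 mm of play, so lift straight up
- module_grip (a point): centre of the orange handle bar's section, right over the module's balance point: 25 mm to +y (transformer end) of module_center, 93 mm above the underside (105 above the bench when seated). Bar 12 x 12 mm along the module's y, 84 mm free between two posts, its middle 13 mm to +y of module_center; grip from above across x. Held weakly or away from this point it may sag to one end
- fan: small dark cooling fan, 60 x 60 x 25, lying flat inside the chassis beside the module; origin under its centre
- spray_can: aluminium spray can with a blue band, diameter 60, 170 tall, upright; origin under its centre
- tin: short round metal tin with a narrower red lid, diameter 84, 75 tall, upright; origin under its centre
- tape: roll of yellow tape, outside diameter 90, 22 tall, lying flat; origin under its centre
- screw_tray: blue open tray with one divider, 100 x 140 x 25; origin under its centre
- screwdriver: screwdriver with a green handle lying on the bench, about 200 long; its x axis runs along it
- multimeter: yellow hand multimeter lying flat, 150 x 80 x 40, black dial; origin under its centre

How it is judged:
On the way, in this order (a step that is already met when the one before it is completed fails the run):
1. the latch knob stands at the green mark while the module still sits in its bay (value of joint latch above 1.25 rad and z of module_center in the frame of chassis below 0.07 m), for 0.2 s.
2. the module is lifted clear of the bay, held by the fingers (z of module_center in the frame of chassis above 0.1 m and contact force between module and the fingers above 1 N and contact force between module and chassis below 0.1 N), for 0.2 s.
At the end, for the whole second after the job is handed in: The latch is at the green mark (above 1.25 rad) and the module hangs in the fingers alone: its centre more than 165 mm above the bench (underside about 115 mm), tilted less than 0.10 rad, slower than 30 mm/s and 0.15 rad/s, not touching the chassis (value of joint latch above 1.25 rad and height (world z) of module_center above 0.165 m and angle between module_center's own z axis and vertical below 0.1 rad and contact force between module and the fingers above 1 N and contact force between module and chassis below 0.1 N and linear speed of module below 0.03 m/s and angular speed of module below 0.15 rad/s); the arm keeps its last pose, push and grip.
It fails at once if the module is tipped by more than 0.35 rad (angle between module_center's own z axis and vertical above 0.35 rad).
It fails at once if one of the other loose things is moved by more than 20 mm (distance of any of fan, spray_can, tin, tape, screw_tray, screwdriver, multimeter from where it was at the start of the episode above 0.02 m).
It also fails if it takes over 48 s, if anything falls off the work surface, if the arm or the gripper's body presses on something with over 40 N, if the wrist force passes 120 N, or if a joint passes its speed limit or range.

## Working session

There is one attempt and no reset: what is moved stays moved. The work goes in short steps, Python scripts to look and compute and a tool call to move; the robot and the scene stay as the last step left them, time stands still between calls to the robot, and variables do not carry over. Pictures are saved under pics/ and viewed, and the job is handed in when it is done.

Besides the shell and the picture viewer there is one more tool, called after "Emit:" as name(argument=value, ...) on one line, values as JSON. jog_arm: Moves the arm, as the interface text tells. Its arguments: {"type":"object","properties":{"steps":{"type":"array"},"newtons":{"type":"number"}},"required":["steps"]}

```bash
mkdir -p pics; python3 - <<'E'
from station import *
import cv2,pickle
print(observe())
for n in("scene","top"):
    c=camera(n); pickle.dump(c,open(n+".pkl","wb")); cv2.imwrite(f"pics/{n}0.png",c["img"][:,:,::-1]); print(n,c["vfov"],c["cx"],c["cy"],c["rvec"],c["tvec"])
E
```

```text
{'time': 0.0, 'q': array([-1.33631040e+00,  1.81518652e-01,  1.60798640e+00,  1.44374096e-05,
        1.35380747e+00, -2.06307311e-01]), 'joint_vel': array([-0.00074598, -0.00073752, -0.00099074, -0.00268916,  0.00023168,
       -0.00038953]), 'tau': array([-2.07256220e-03, -4.33868122e+01, -3.41853261e+01,  6.99774572e-02,
        3.86584271e-02, -1.17392906e-04]), 'tcp_pos': array([ 0.24522374, -0.51952813,  0.25183315]), 'ee_rot': array([-1.57043022,  0.00168051, -1.1300059 ]), 'wrist_force': array([0.26292571, 0.11662145, 0.42380921]), 'ft_torque': array([-0.00383656, -0.00351742,  0.00488315]), 'opening': 0.08850285990510921}
scene 52.776015950655164 318.9725596057068 195.77454457248814 [ 1.13136367  2.11797492 -1.18445758] [ 0.28982257 -0.12406749  1.54581207]
top 44.48432987674188 315.28042555971507 206.3787401675328 [ 2.16191316 -2.14507705  0.15517725] [-0.01957366  0.51616041  1.52480797]
```

View pics/scene0.png

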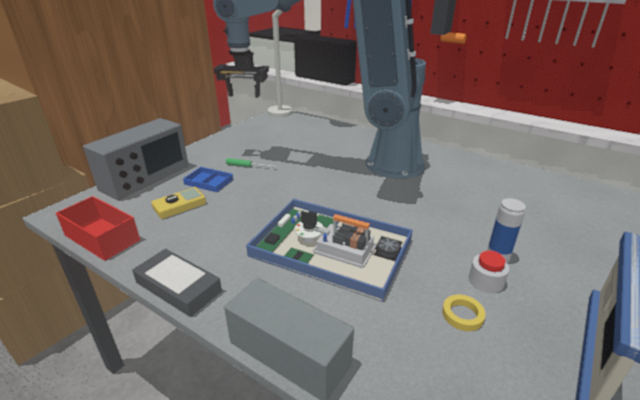

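View pics/top0.png

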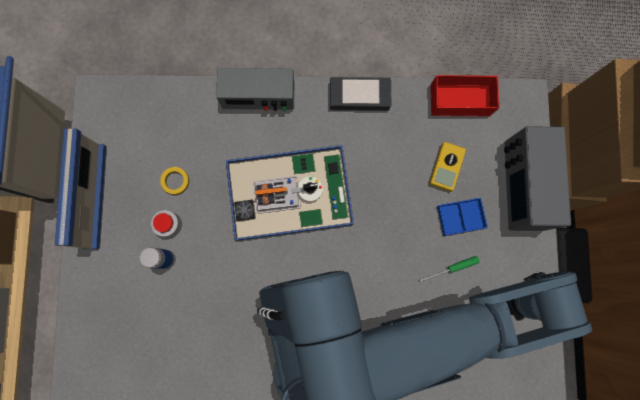

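```bash
cat >h.py <<'E'
import numpy as np,cv2,pickle
def load(n): return pickle.load(open(n+".pkl","rb"))
def K(c):
    f=200/np.tan(np.radians(c["vfov"]/2)); return np.array([[f,0,c["cx"]],[0,f,c["cy"]],[0,0,1.]])
def ray(c,u,v,z):
    "world pt at height z"
    R=cv2.Rodrigues(np.array(c["rvec"],float))[0];t=np.array(c["tvec"],float)
    o=-R.T@t; d=R.T@np.linalg.inv(K(c))@np.array([u,v,1.]); return o+d*(z-o[2])/d[2]
def depth(c,u,v):
    R=cv2.Rodrigues(np.array(c["rvec"],float))[0];t=np.array(c["tvec"],float)
    d=c["range_z"][int(round(v)),int(round(u))]; return R.T@(np.linalg.inv(K(c))@np.array([u,v,1.])*d-t)
def proj(c,P): return cv2.projectPoints(np.array(P,float).reshape(-1,3),np.array(c["rvec"],float),np.array(c["tvec"],float),K(c),None)[0].reshape(-1,2)
def crop(c,x0,y0,x1,y1,s,name):
    cv2.imwrite(name,cv2.resize(c["img"][y0:y1,x0:x1,::-1],None,fx=s,fy=s,interpolation=cv2.INTER_CUBIC))
E
python3 - <<'E'
from h import *
c=load("top");crop(c,220,140,360,245,5.7,"pics/topc.png")
crop(load("scene"),240,190,420,300,4.4,"pics/scc.png")
E
```

```text
(no output)
```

View pics/topc.png

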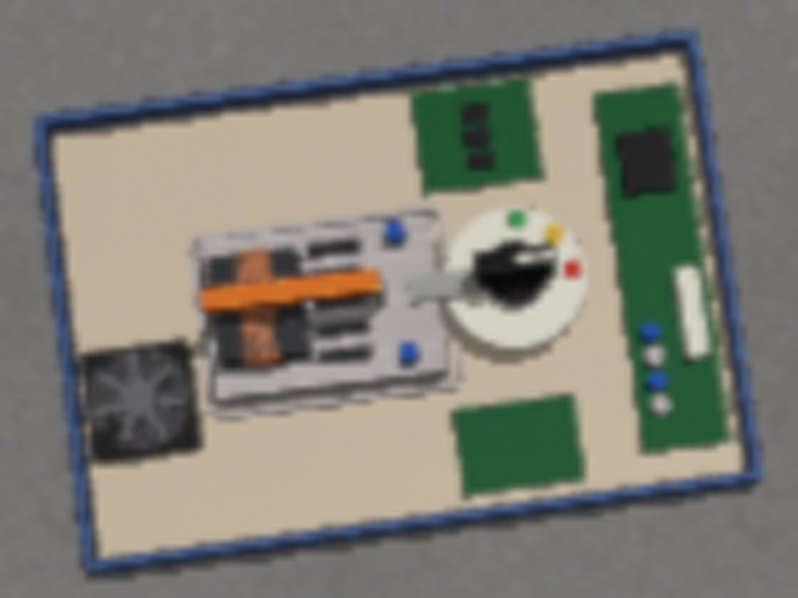

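View pics/scc.png

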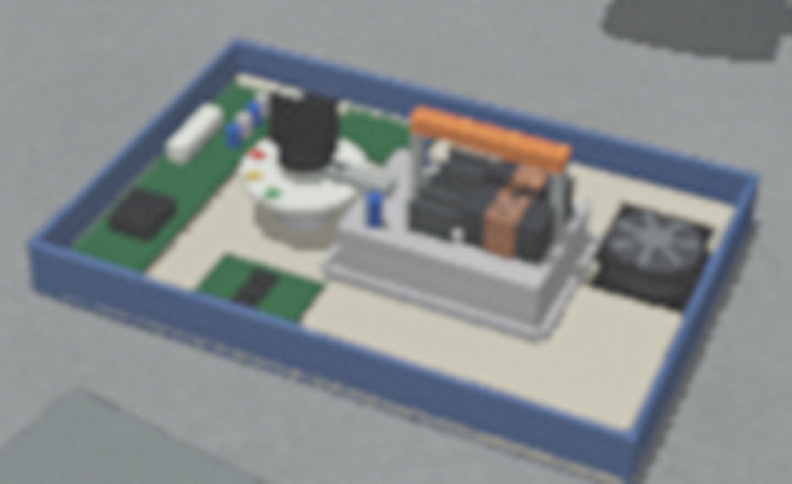

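The top crop shows the chassis rim corners at about (38,118), (695,32), (760,480) and (90,572). It also shows the orange bar and the tongue pointing left towards the module. Next I'll fit the chassis pose and check the latch by projecting the model.

```bash
cat >fit.py <<'E'
from h import *
c=load("top"); s=5.7
def px(u,v): return ((u+.5)/s-.5+220,(v+.5)/s-.5+140)
W=[ray(c,*px(*p),0.04)[:2] for p in[(38,118),(695,32),(760,480),(90,572)]]
# TL=+x+y? 
print(np.round(W,4))
L=np.array([[.13,.19],[.13,-.19],[-.13,-.19],[-.13,.19]])
W=np.array(W);wc=W.mean(0);H=L.T@(W-wc)
yaw=np.arctan2(H[0,1]-H[1,0],H[0,0]+H[1,1]);R=np.array([[np.cos(yaw),-np.sin(yaw)],[np.sin(yaw),np.cos(yaw)]])
print("center",wc,"yaw",yaw,np.degrees(yaw),"res mm",np.round((W-wc-L@R.T)*1e3,1))
def ch(x,y): return wc+R@np.array([x,y])
E
python3 - <<'E'
from fit import *
print("latch",ch(0,-.068),"handle",ch(0,.065))
P=[]
s2=load("scene")
ims=[c["img"].copy(),s2["img"].copy()]
def d(cc,im,x,y,z,col):
    u,v=proj(cc,[*ch(x,y),z])[0]; return (u,v)
for cc,im,(x0,y0,x1,y1,s_),nm in[(c,ims[0],(220,140,360,245,5.7),"pics/ovt.png"),(s2,ims[1],(240,190,420,300,4.4),"pics/ovs.png")]:
    im=cv2.resize(im[y0:y1,x0:x1,::-1],None,fx=s_,fy=s_,interpolation=cv2.INTER_CUBIC)
    def line(pts,col):
        q=[tuple(int(a) for a in ((np.array(d(cc,im,*p,0))+.5-[x0,y0])*s_)) for p in pts]
        for a,b in zip(q,q[1:]):cv2.line(im,a,b,col,1)
    for th,col in((0,(0,0,255)),(.7,(0,255,255))):
        t=np.array([-np.sin(th),np.cos(th)])
        for z,l0,l1 in((.102,-.022,.022),(.056,0,.06)):
            line([(*(t*l0+[0,-.068]),z),(*(t*l1+[0,-.068]),z)],col)
    line([(-.006,.011,.111),(.006,.011,.111),(.006,.095,.111),(-.006,.095,.111),(-.006,.011,.111)],(255,0,255))
    line([(-.13,-.19,.04),(.13,-.19,.04),(.13,.19,.04),(-.13,.19,.04),(-.13,-.19,.04)],(255,255,255))
    cv2.imwrite(nm,im)
# handle & knob depth points
for u,v in[((220+290/5.7),140+290/5.7),(220+515/5.7,140+265/5.7)]:
    print(depth(c,u,v))
E
```

```text
[[ 0.663   0.2721]
 [ 0.7164 -0.099 ]
 [ 0.461  -0.1351]
 [ 0.407   0.2352]]
center [0.56183405 0.06829881] yaw 0.14315979694698822 8.202452161012273 res mm [[-0.4 -2.8]
 [-1.2  2.2]
 [ 0.7  3.2]
 [ 0.9 -2.6]]
latch [0.5715357  0.00099444] handle [0.55256041 0.13263387]
[0.55265965 0.12065616 0.10956169]
[5.68131207e-01 4.53842082e-04 1.04779990e-01]
```

View pics/ovt.png

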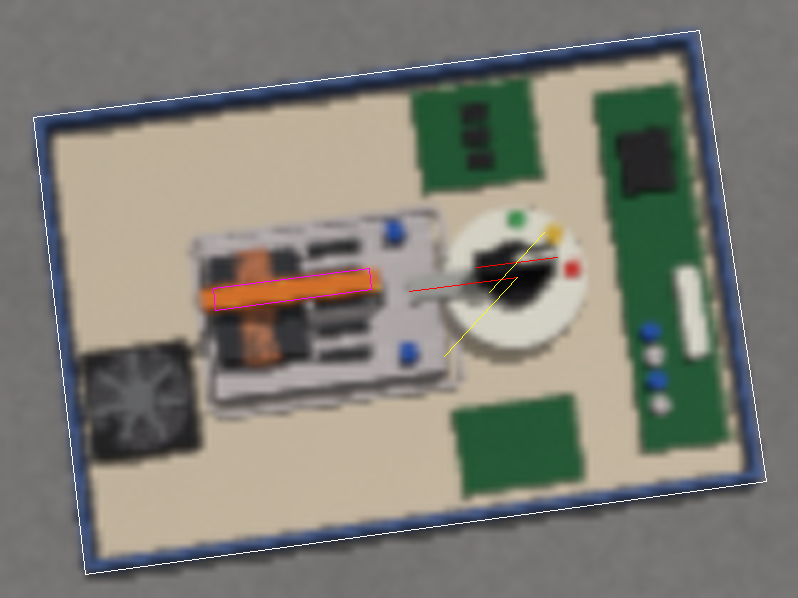

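View pics/ovs.png

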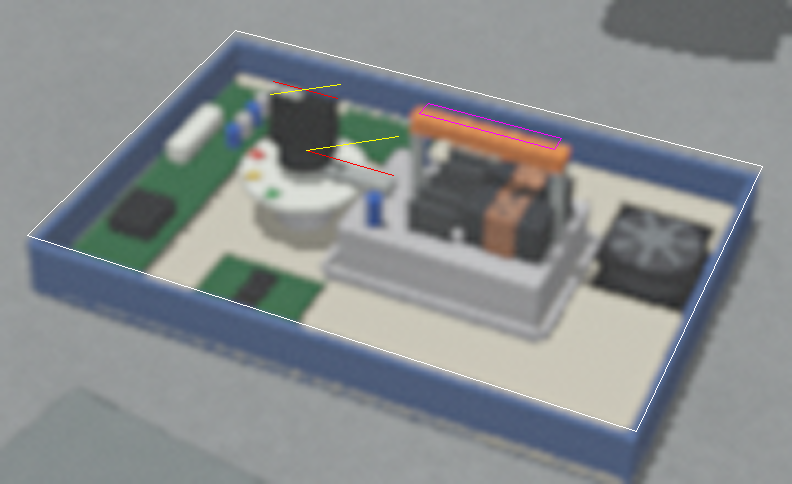

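```bash
python3 - <<'E'
from fit import *
s=load("scene")
for n,cc,pts in(("top",c,[(200,120),(330,260),(200,300),(400,160)]),("scene",s,[(200,240),(420,310),(300,190),(380,320)])):
    for p in pts: print(n,p,np.round(depth(cc,*p),4))
# orange mask points with depth
for n,cc in(("top",c),("scene",s)):
    im=cc["img"].astype(int); m=(im[...,0]>180)&(im[...,1]<150)&(im[...,1]>70)&(im[...,2]<80)
    ys,xs=np.nonzero(m); P=np.array([depth(cc,x,y) for x,y in zip(xs,ys)])
    k=(abs(P[:,0]-.55)<.1)&(abs(P[:,1]-.13)<.12)&(P[:,2]>.09);P=P[k]
    l=(P[:,:2]-wc)@R
    print(n,k.sum(),"loc mean",l.mean(0),"min",l.min(0),"max",l.max(0),"z",P[:,2].min(),P[:,2].mean(),P[:,2].max())
    # knob dark
    m=im.max(2)<60; ys,xs=np.nonzero(m); P=np.array([depth(cc,x,y) for x,y in zip(xs,ys)])
    l=(P[:,:2]-wc)@R; k=(np.hypot(l[:,0],l[:,1]+.068)<.05)&(P[:,2]>.09);print("knob",k.sum(),l[k].mean(0),l[k].min(0),l[k].max(0),P[k,2].mean(),P[k,2].max())
E
```

```text
[[ 0.663   0.2721]
 [ 0.7164 -0.099 ]
 [ 0.461  -0.1351]
 [ 0.407   0.2352]]
center [0.56183405 0.06829881] yaw 0.14315979694698822 8.202452161012273 res mm [[-0.4 -2.8]
 [-1.2  2.2]
 [ 0.7  3.2]
 [ 0.9 -2.6]]
top (200, 120) [ 0.8096  0.3717 -0.0015]
top (330, 260) [ 0.3474 -0.0642  0.0035]
top (200, 300) [ 0.2181  0.3483 -0.0013]
top (400, 160) [ 0.6776 -0.2944  0.0039]
scene (200, 240) [ 0.742  -0.2586 -0.0023]
scene (420, 310) [ 0.6424  0.3589 -0.0015]
scene (300, 190) [ 0.3586 -0.1871 -0.0032]
scene (380, 320) [ 0.7184  0.2955 -0.0027]
top 96 loc mean [-0.00018885  0.05376062] min [-0.00548412  0.00942141] max [0.00614449 0.09924093] z 0.0992844959987473 0.11165925425356742 0.11847014284510793
knob 39 [-0.00123608 -0.06265779] [-0.00684317 -0.08545055] [ 0.00666377 -0.04816004] 0.10155775588769138 0.10998754914850499
scene 31 loc mean [0.00836622 0.05769693] min [0.00319592 0.01275858] max [0.0111153  0.10115189] z 0.10440538915548177 0.1069305792048859 0.10925079140331621
knob 26 [ 0.01063054 -0.06289936] [ 0.00352322 -0.08367794] [ 0.01356026 -0.04599653] 0.09405415899098732 0.10210448692699457
```

Emit:
jog_arm(steps=[{"hand": 100, "tx": 20, "ty": 32, "tz": 0, "az": 6}, {"tx": 20, "ty": 32, "az": 6}, {"tx": 20, "ty": 32, "az": 6}, {"tx": 20, "ty": 32, "az": 6}, {"tx": 20, "ty": 32, "az": 6}, {"tx": 20, "ty": 32, "az": 6}, {"tx": 20, "ty": 32, "az": 6}, {"tx": 20, "ty": 32, "az": 6}, {"tx": 20, "ty": 32, "az": 6}, {"tx": 20, "ty": 32, "az": 6}, {"tx": 20, "ty": 32, "az": 6}, {"tx": 20, "ty": 32, "az": 6}], newtons=30)

```text
$.steps[0]: bad value
```

Emit:
jog_arm(steps=[{"hand": 100, "tx": 20, "ty": 32, "tz": 0, "ax": 0, "ay": 0, "az": 6}, {"hand": 100, "tx": 20, "ty": 32, "tz": 0, "ax": 0, "ay": 0, "az": 6}, {"hand": 100, "tx": 20, "ty": 32, "tz": 0, "ax": 0, "ay": 0, "az": 6}, {"hand": 100, "tx": 20, "ty": 32, "tz": 0, "ax": 0, "ay": 0, "az": 6}, {"hand": 100, "tx": 20, "ty": 32, "tz": 0, "ax": 0, "ay": 0, "az": 6}, {"hand": 100, "tx": 20, "ty": 32, "tz": 0, "ax": 0, "ay": 0, "az": 6}, {"hand": 100, "tx": 20, "ty": 32, "tz": 0, "ax": 0, "ay": 0, "az": 6}, {"hand": 100, "tx": 20, "ty": 32, "tz": 0, "ax": 0, "ay": 0, "az": 6}, {"hand": 100, "tx": 20, "ty": 32, "tz": 0, "ax": 0, "ay": 0, "az": 6}, {"hand": 100, "tx": 20, "ty": 32, "tz": 0, "ax": 0, "ay": 0, "az": 6}, {"hand": 100, "tx": 20, "ty": 32, "tz": 0, "ax": 0, "ay": 0, "az": 6}, {"hand": 100, "tx": 20, "ty": 32, "tz": 0, "ax": 0, "ay": 0, "az": 6}], newtons=30)

```text
time: 1.1
tcp_pos: [0.4858, -0.1341, 0.2525]
ee_rot: [-1.571, 0.0, 0.132]
wrist_force: [1.6, -0.8, 0.9]
opening: 0.0881
```

Emit:
jog_arm(steps=[{"hand": 100, "tx": 21, "ty": 34, "tz": 0, "ax": 0, "ay": 0, "az": 0.8}, {"hand": 100, "tx": 21, "ty": 34, "tz": 0, "ax": 0, "ay": 0, "az": 0}, {"hand": 100, "tx": 21, "ty": 34, "tz": 0, "ax": 0, "ay": 0, "az": 0}, {"hand": 100, "tx": 23, "ty": 34, "tz": 0, "ax": 0, "ay": 0, "az": 0}, {"hand": 100, "tx": 0, "ty": 0, "tz": -30, "ax": 0, "ay": 0, "az": 0}, {"hand": 100, "tx": 0, "ty": 0, "tz": -35, "ax": 0, "ay": 0, "az": 0}, {"hand": 100, "tx": 0, "ty": 0, "tz": -35, "ax": 0, "ay": 0, "az": 0}, {"hand": 100, "tx": 0, "ty": 0, "tz": 0, "ax": 0, "ay": 0, "az": 0}, {"hand": 100, "tx": 0, "ty": 0, "tz": 0, "ax": 0, "ay": 0, "az": 0}])

```text
time: 1.85
tcp_pos: [0.5696, 0.0004, 0.1509]
ee_rot: [-1.569, 0.005, 0.141]
wrist_force: [0.7, -0.5, 0.0]
opening: 0.0885
```

```bash
python3 - <<'E'
from station import *
from h import *
print(observe()["tcp_pos"],observe()["ee_rot"])
for n in("scene","top"):
    c=camera(n); pickle.dump(c,open(n+"1.pkl","wb"))
crop(load("scene1"),220,150,420,300,4,"pics/sc1.png");crop(load("top1"),220,130,400,245,4.4,"pics/tp1.png")
E
```

```text
[5.69604919e-01 4.03167197e-04 1.50857645e-01] [-1.56886111  0.00524179  0.14072669]
```

View pics/sc1.png

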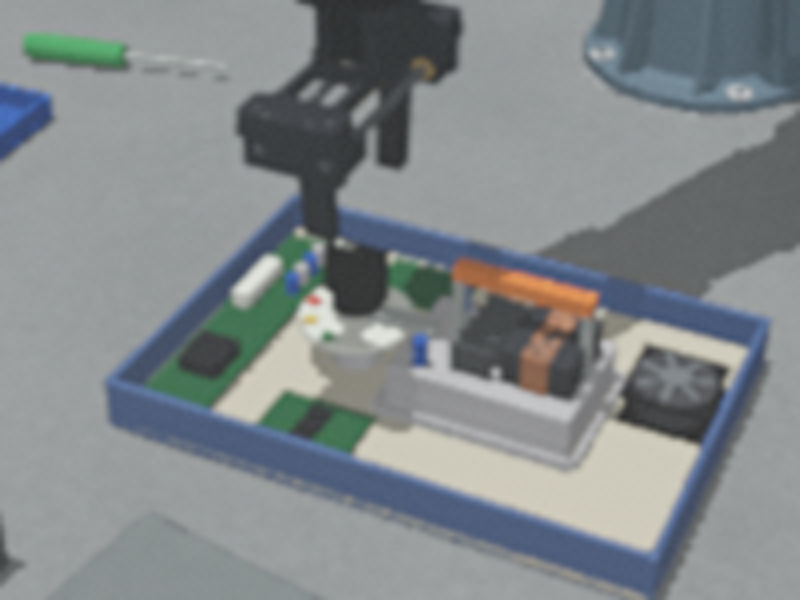

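View pics/tp1.png

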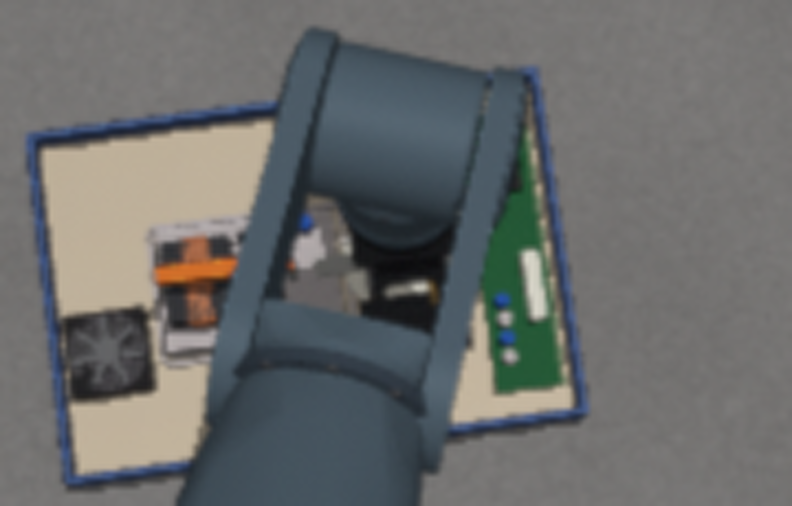

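The fingertips, at (320,230) and (393,165) in the scene crop, straddle the knob top at (358,255). I'll descend to about 0.083 and close.

Emit:
jog_arm(steps=[{"hand": 100, "tx": 1, "ty": 0, "tz": -23, "ax": 0, "ay": 0, "az": 0}, {"hand": 100, "tx": 0, "ty": 0, "tz": -23, "ax": 0, "ay": 0, "az": 0}, {"hand": 100, "tx": 0, "ty": 0, "tz": -22, "ax": 0, "ay": 0, "az": 0}, {"hand": 0, "tx": 0, "ty": 0, "tz": 0, "ax": 0, "ay": 0, "az": 0}, {"hand": 0, "tx": 0, "ty": 0, "tz": 0, "ax": 0, "ay": 0, "az": 0}, {"hand": 0, "tx": 0, "ty": 0, "tz": 0, "ax": 0, "ay": 0, "az": 0}, {"hand": 0, "tx": 0, "ty": 0, "tz": 0, "ax": 0, "ay": 0, "az": 0}, {"hand": 0, "tx": 0, "ty": 0, "tz": 0, "ax": 0, "ay": 0, "az": 0}, {"hand": 0, "tx": 0, "ty": 0, "tz": 0, "ax": 0, "ay": 0, "az": 0}, {"hand": 0, "tx": 0, "ty": 0, "tz": 0, "ax": 0, "ay": 0, "az": 0}, {"hand": 0, "tx": 0, "ty": 0, "tz": 0, "ax": 0, "ay": 0, "az": 0}], newtons=25)

```text
time: 2.87
tcp_pos: [0.5725, -0.0001, 0.0851]
ee_rot: [-1.571, -0.001, 0.141]
wrist_force: [0.3, -0.6, 0.0]
opening: 0.037
```

Emit:
jog_arm(steps=[{"hand": 0, "tx": 0, "ty": 0, "tz": 0, "ax": 0, "ay": 0, "az": 0}, {"hand": 0, "tx": 0, "ty": 0, "tz": 0, "ax": 0, "ay": 0, "az": 0}, {"hand": 0, "tx": 0, "ty": 0, "tz": 0, "ax": 0, "ay": 0, "az": 0}, {"hand": 0, "tx": 0, "ty": 0, "tz": 0, "ax": 0, "ay": 0, "az": 0}, {"hand": 0, "tx": 0, "ty": 0, "tz": 0, "ax": 0, "ay": 0, "az": 0}, {"hand": 0, "tx": 0, "ty": 0, "tz": 0, "ax": 0, "ay": 0, "az": 0}])

```text
time: 3.37
tcp_pos: [0.5753, 0.0003, 0.0849]
ee_rot: [-1.571, -0.007, 0.14]
wrist_force: [11.5, 1.9, -9.6]
opening: 0.0137
```

Emit:
jog_arm(steps=[{"hand": 0, "tx": 3, "ty": 0, "tz": 0, "ax": 0, "ay": 0, "az": 0}, {"hand": 0, "tx": 1, "ty": 0, "tz": -1, "ax": 0, "ay": 0, "az": 0}, {"hand": 0, "tx": 0, "ty": 0, "tz": 0, "ax": 0, "ay": 0, "az": 0}])

```text
time: 3.62
tcp_pos: [0.5758, 0.0003, 0.0847]
ee_rot: [-1.57, 0.002, 0.141]
wrist_force: [-5.7, 1.4, 11.8]
opening: 0.0137
```

```bash
python3 - <<'E'
from station import *
o=observe();print(o["tcp_pos"],o["wrist_force"],o["ft_torque"],o["opening"])
E
```

```text
[5.75770030e-01 2.65753270e-04 8.47044841e-02] [-5.68600662  1.43925315 11.83208632] [0.25780558 1.15344151 0.02030093] 0.013662663705848064
```

Emit:
jog_arm(steps=[{"hand": 0, "tx": -1, "ty": 0, "tz": 0, "ax": 0, "ay": 0, "az": 5}, {"hand": 0, "tx": 0, "ty": 0, "tz": 0, "ax": 0, "ay": 0, "az": 5}, {"hand": 0, "tx": 0, "ty": 0, "tz": 0, "ax": 0, "ay": 0, "az": 5}, {"hand": 0, "tx": 0, "ty": 0, "tz": 0, "ax": 0, "ay": 0, "az": 5}, {"hand": 0, "tx": 0, "ty": 0, "tz": 0, "ax": 0, "ay": 0, "az": 5}, {"hand": 0, "tx": 0, "ty": 0, "tz": 0, "ax": 0, "ay": 0, "az": 5}, {"hand": 0, "tx": 0, "ty": 0, "tz": 0, "ax": 0, "ay": 0, "az": 5}, {"hand": 0, "tx": 0, "ty": 0, "tz": 0, "ax": 0, "ay": 0, "az": 5}])

```text
time: 4.28
tcp_pos: [0.5768, 0.0009, 0.0848]
ee_rot: [-1.572, -0.003, 0.843]
wrist_force: [3.8, 5.5, 3.2]
opening: 0.0138
```

Emit:
jog_arm(steps=[{"hand": 0, "tx": 0, "ty": 0, "tz": 0, "ax": 0, "ay": 0, "az": 5}, {"hand": 0, "tx": 0, "ty": 0.5, "tz": 0, "ax": 0, "ay": 0, "az": 5}, {"hand": 0, "tx": 0, "ty": 0.5, "tz": 0, "ax": 0, "ay": 0, "az": 5}, {"hand": 0, "tx": 0, "ty": 0, "tz": 0, "ax": 0, "ay": 0, "az": 5}, {"hand": 0, "tx": 0, "ty": 0, "tz": 0, "ax": 0, "ay": 0, "az": 5}, {"hand": 0, "tx": 0, "ty": 0, "tz": 0, "ax": 0, "ay": 0, "az": 5}, {"hand": 0, "tx": 0, "ty": 0, "tz": 0, "ax": 0, "ay": 0, "az": 5}, {"hand": 0, "tx": 0, "ty": 0, "tz": 0, "ax": 0, "ay": 0, "az": 5}, {"hand": 0, "tx": 0, "ty": 0, "tz": 0, "ax": 0, "ay": 0, "az": 1}, {"hand": 0, "tx": 0, "ty": 0, "tz": 0, "ax": 0, "ay": 0, "az": 0}, {"hand": 0, "tx": 0, "ty": 0, "tz": 0, "ax": 0, "ay": 0, "az": 0}])

```text
time: 5.2
tcp_pos: [0.5773, 0.0022, 0.0848]
ee_rot: [-1.575, -0.002, 1.554]
wrist_force: [5.0, 6.7, 1.4]
opening: 0.0139
```

```bash
python3 - <<'E'
from station import *
from h import *
o=observe();print(o["tcp_pos"],o["wrist_force"],o["ft_torque"],o["opening"])
c=camera("scene"); pickle.dump(c,open("scene2.pkl","wb"))
crop(c,220,150,420,300,4,"pics/sc2.png")
E
```

```text
[0.57726727 0.00216363 0.08478941] [5.01860912 6.6503228  1.3573124 ] [ 1.01370583 -0.93611214 -0.02262838] 0.013917962469082336
```

View pics/sc2.png

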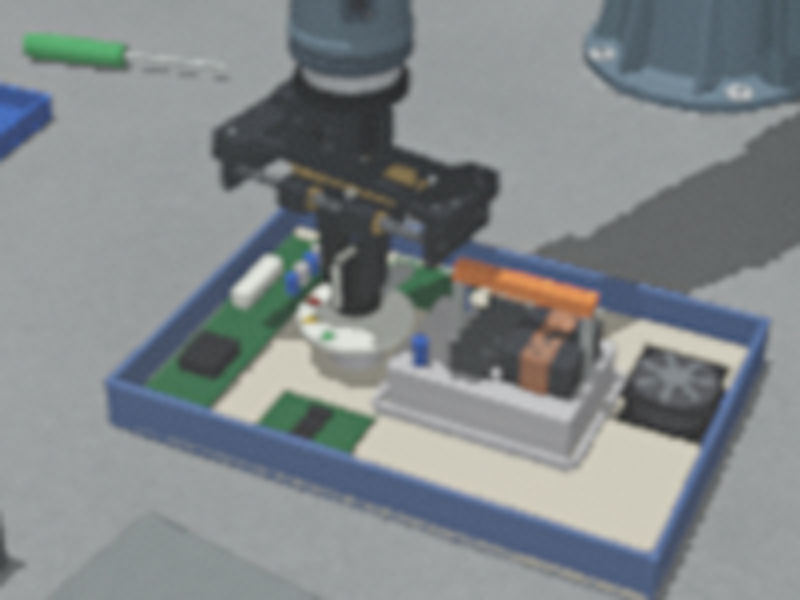

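The white pointer at (345,280) now faces the green mark. Yaw minus chassis yaw is 1.41 rad. I'll open partway and rise.

Emit:
jog_arm(steps=[{"hand": 38, "tx": 0, "ty": 0, "tz": 0, "ax": 0, "ay": 0, "az": 0}, {"hand": 38, "tx": 0, "ty": 0, "tz": 0, "ax": 0, "ay": 0, "az": 0}, {"hand": 38, "tx": 0, "ty": 0, "tz": 0, "ax": 0, "ay": 0, "az": 0}, {"hand": 38, "tx": 0, "ty": 0, "tz": 0, "ax": 0, "ay": 0, "az": 0}, {"hand": 38, "tx": 0, "ty": 0, "tz": 0, "ax": 0, "ay": 0, "az": 0}, {"hand": 38, "tx": 0, "ty": 0, "tz": 0, "ax": 0, "ay": 0, "az": 0}, {"hand": 38, "tx": 0, "ty": 0, "tz": 15, "ax": 0, "ay": 0, "az": 0}, {"hand": 38, "tx": 0, "ty": 0, "tz": 25, "ax": 0, "ay": 0, "az": 0}, {"hand": 38, "tx": 0, "ty": 0, "tz": 30, "ax": 0, "ay": 0, "az": 0}, {"hand": 38, "tx": 0, "ty": 0, "tz": 30, "ax": 0, "ay": 0, "az": 0}])

```text
time: 6.08
tcp_pos: [0.5746, 0.001, 0.1841]
ee_rot: [-1.569, -0.0, 1.554]
wrist_force: [0.3, 0.1, 0.7]
opening: 0.0335
```

Emit:
jog_arm(steps=[{"hand": 38, "tx": -1.5, "ty": 11, "tz": 0, "ax": 0, "ay": 0, "az": -6.75}, {"hand": 38, "tx": -1.5, "ty": 11, "tz": 0, "ax": 0, "ay": 0, "az": -6.75}, {"hand": 60, "tx": -1.5, "ty": 11, "tz": 0, "ax": 0, "ay": 0, "az": -6.75}, {"hand": 60, "tx": -1.5, "ty": 11, "tz": 0, "ax": 0, "ay": 0, "az": -6.75}, {"hand": 60, "tx": -1.5, "ty": 11, "tz": 0, "ax": 0, "ay": 0, "az": -6.75}, {"hand": 60, "tx": -1.5, "ty": 11, "tz": 0, "ax": 0, "ay": 0, "az": -6.75}, {"hand": 60, "tx": -1.5, "ty": 11, "tz": 0, "ax": 0, "ay": 0, "az": -6.75}, {"hand": 60, "tx": -1.5, "ty": 11, "tz": 0, "ax": 0, "ay": 0, "az": -6.75}, {"hand": 60, "tx": -1.5, "ty": 11, "tz": 0, "ax": 0, "ay": 0, "az": -6.75}, {"hand": 60, "tx": -1.5, "ty": 11, "tz": 0, "ax": 0, "ay": 0, "az": -6.75}, {"hand": 60, "tx": -1.5, "ty": 11, "tz": 0, "ax": 0, "ay": 0, "az": -6.75}, {"hand": 60, "tx": -2, "ty": 12, "tz": 0, "ax": 0, "ay": 0, "az": -6.75}])

```text
time: 7.08
tcp_pos: [0.5567, 0.1343, 0.1836]
ee_rot: [-1.571, 0.0, 0.135]
wrist_force: [0.5, 0.5, -0.4]
opening: 0.0529
```

Emit:
jog_arm(steps=[{"hand": 60, "tx": 0, "ty": 0, "tz": -20, "ax": 0, "ay": 0, "az": 0}, {"hand": 60, "tx": 0, "ty": 0, "tz": -20, "ax": 0, "ay": 0, "az": 0}, {"hand": 60, "tx": 0, "ty": 0, "tz": 0, "ax": 0, "ay": 0, "az": 0}, {"hand": 60, "tx": 0, "ty": 0, "tz": 0, "ax": 0, "ay": 0, "az": 0}])

```text
time: 7.42
tcp_pos: [0.5559, 0.1338, 0.1428]
ee_rot: [-1.571, 0.003, 0.141]
wrist_force: [-0.1, 0.4, -0.1]
opening: 0.0526
```

```bash
python3 - <<'E'
from station import *
from h import *
for n in("scene","top"):
    c=camera(n); pickle.dump(c,open(n+"3.pkl","wb"))
crop(load("scene3"),240,150,420,300,4,"pics/sc3.png");crop(load("top3"),220,130,360,245,5,"pics/tp3.png")
o=observe();print(o["tcp_pos"],o["ee_rot"],o["q"])
E
```

```text
[0.5574358  0.13380988 0.14468563] [-1.57094346e+00 -1.04305038e-03  1.40420654e-01] [ 2.86419791e-02  2.95333338e-01  1.70146888e+00 -3.28119009e-05
  1.14373748e+00 -1.11765023e-01]
```

View pics/sc3.png

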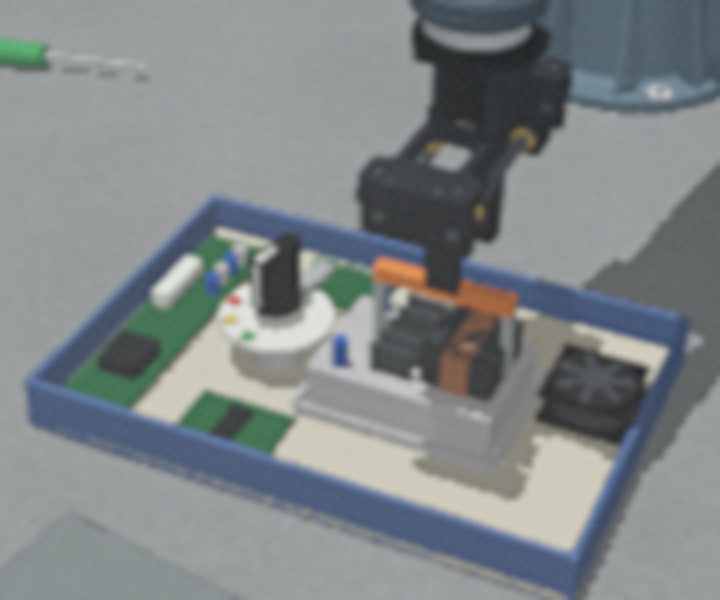

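View pics/tp3.png

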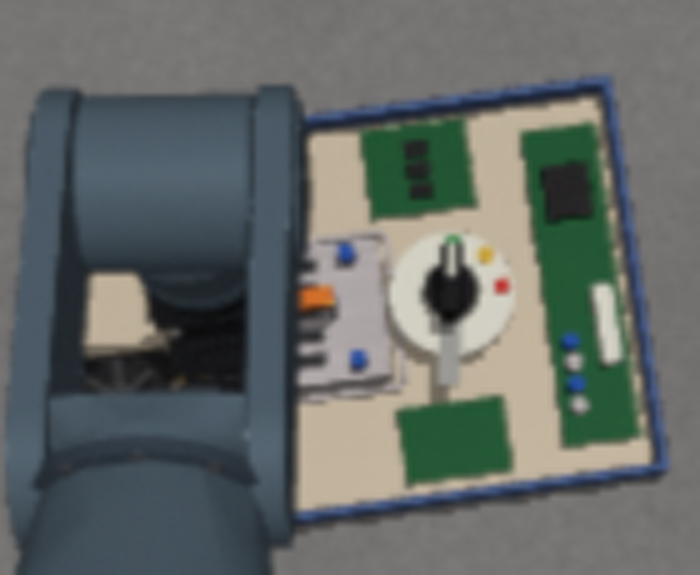

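```bash
python3 - <<'E'
from fit import *
s=load("scene3")
def cr(P): return np.round((proj(s,P)+.5-[240,150])*4,0).tolist()
tcp=np.array([.556,.134,.144]);a=np.array([np.cos(.14),np.sin(.14),0])
print("near finger tip inner/outer",cr(tcp+a*.027-[0,0,.014]),cr(tcp+a*.044-[0,0,.014]))
d=np.array([.0035,.0015])
for y in(-.0005+.0+.0,.011,.053,.065,.095,.105):
    print(y,cr([*(ch(0.006,y)+d),.111]),cr([*(ch(0.006,y)+d),.099]))
for q in((-.13,.19),(.13,.19),(.13,-.19),(-.13,-.19)): print(cr([*(ch(*q)+d),.04]))
E
```

```text
[[ 0.663   0.2721]
 [ 0.7164 -0.099 ]
 [ 0.461  -0.1351]
 [ 0.407   0.2352]]
center [0.56183405 0.06829881] yaw 0.14315979694698822 8.202452161012273 res mm [[-0.4 -2.8]
 [-1.2  2.2]
 [ 0.7  3.2]
 [ 0.9 -2.6]]
near finger tip inner/outer [[447.0, 280.0]] [[437.0, 294.0]]
-0.0005 [[365.0, 262.0]] [[364.0, 278.0]]
0.011 [[381.0, 267.0]] [[381.0, 282.0]]
0.053 [[441.0, 283.0]] [[440.0, 298.0]]
0.065 [[459.0, 288.0]] [[458.0, 303.0]]
0.095 [[503.0, 299.0]] [[502.0, 315.0]]
0.105 [[518.0, 303.0]] [[517.0, 319.0]]
[[693.0, 314.0]]
[[578.0, 557.0]]
[[23.0, 377.0]]
[[213.0, 190.0]]
```

```bash
python3 - <<'E'
from h import *
crop(load("scene3"),320,190,385,250,12,"pics/sc3b.png")
E
```

```text
(no output)
```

View pics/sc3b.png

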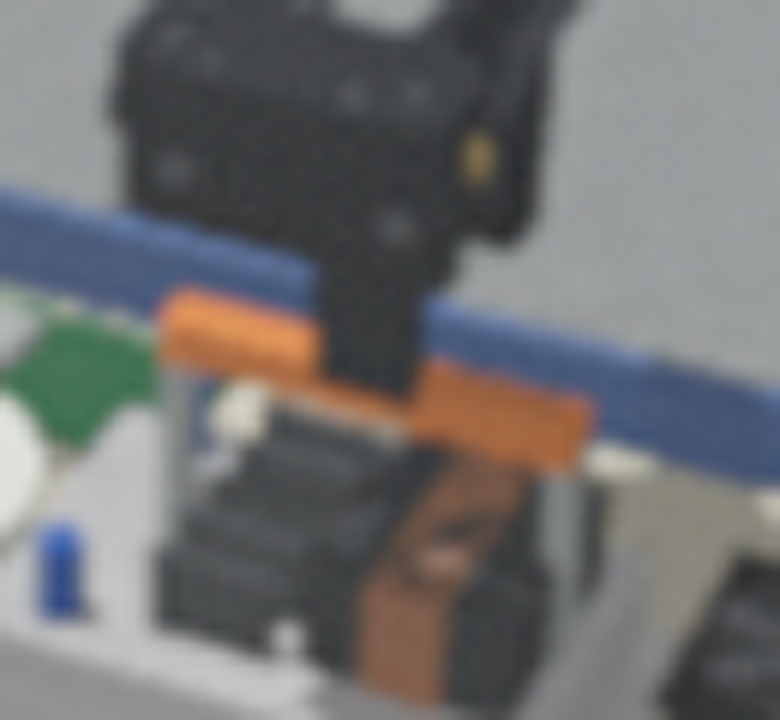

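The handle spans 374–518 px in the 4x crop. The finger is at 444, and both are offset by the same 5 px from prediction, so the grip point agrees. The knob is at green with the tongue clear. I'll descend and grip.

Emit:
jog_arm(steps=[{"hand": 60, "tx": 0, "ty": 0, "tz": -15, "ax": 0, "ay": 0, "az": 0}, {"hand": 60, "tx": 0, "ty": 0, "tz": -15, "ax": 0, "ay": 0, "az": 0}, {"hand": 60, "tx": 0, "ty": 0, "tz": -13, "ax": 0, "ay": 0, "az": 0}, {"hand": 0, "tx": 0, "ty": 0, "tz": 0, "ax": 0, "ay": 0, "az": 0}, {"hand": 0, "tx": 0, "ty": 0, "tz": 0, "ax": 0, "ay": 0, "az": 0}, {"hand": 0, "tx": 0, "ty": 0, "tz": 0, "ax": 0, "ay": 0, "az": 0}, {"hand": 0, "tx": 0, "ty": 0, "tz": 0, "ax": 0, "ay": 0, "az": 0}, {"hand": 0, "tx": 0, "ty": 0, "tz": 0, "ax": 0, "ay": 0, "az": 0}, {"hand": 0, "tx": 0, "ty": 0, "tz": 0, "ax": 0, "ay": 0, "az": 0}, {"hand": 0, "tx": 0, "ty": 0, "tz": 0, "ax": 0, "ay": 0, "az": 0}, {"hand": 0, "tx": 0, "ty": 0, "tz": 0, "ax": 0, "ay": 0, "az": 0}, {"hand": 0, "tx": 0, "ty": 0, "tz": 0, "ax": 0, "ay": 0, "az": 0}], newtons=55)

```text
time: 8.52
tcp_pos: [0.5566, 0.1339, 0.101]
ee_rot: [-1.571, 0.001, 0.141]
wrist_force: [-4.4, 0.2, 4.4]
opening: 0.0112
```

Emit:
jog_arm(steps=[{"hand": 0, "tx": 0, "ty": 0, "tz": 0, "ax": 0, "ay": 0, "az": 0}, {"hand": 0, "tx": 0, "ty": 0, "tz": 0, "ax": 0, "ay": 0, "az": 0}, {"hand": 0, "tx": 0, "ty": 0, "tz": 2, "ax": 0, "ay": 0, "az": 0}, {"hand": 0, "tx": 0, "ty": 0, "tz": 3, "ax": 0, "ay": 0, "az": 0}, {"hand": 0, "tx": 0, "ty": 0, "tz": 3, "ax": 0, "ay": 0, "az": 0}, {"hand": 0, "tx": 0, "ty": 0, "tz": 4, "ax": 0, "ay": 0, "az": 0}, {"hand": 0, "tx": 0, "ty": 0, "tz": 4, "ax": 0, "ay": 0, "az": 0}, {"hand": 0, "tx": 0, "ty": 0, "tz": 4, "ax": 0, "ay": 0, "az": 0}, {"hand": 0, "tx": 0, "ty": 0, "tz": 0, "ax": 0, "ay": 0, "az": 0}])

```text
time: 9.27
tcp_pos: [0.5576, 0.134, 0.1218]
ee_rot: [-1.571, -0.002, 0.141]
wrist_force: [0.2, 0.2, -4.6]
opening: 0.011
```

```bash
python3 - <<'E'
from station import *
from h import *
o=observe();print(o["tcp_pos"],o["wrist_force"],o["ft_torque"],o["opening"])
c=camera("scene"); pickle.dump(c,open("scene4.pkl","wb"))
crop(c,240,150,420,300,4,"pics/sc4.png")
E
```

```text
[0.55755281 0.13401423 0.12184468] [ 0.1987019   0.21658418 -4.57568951] [-0.0423229  -0.1394752   0.01296944] 0.011043582571159012
```

View pics/sc4.png

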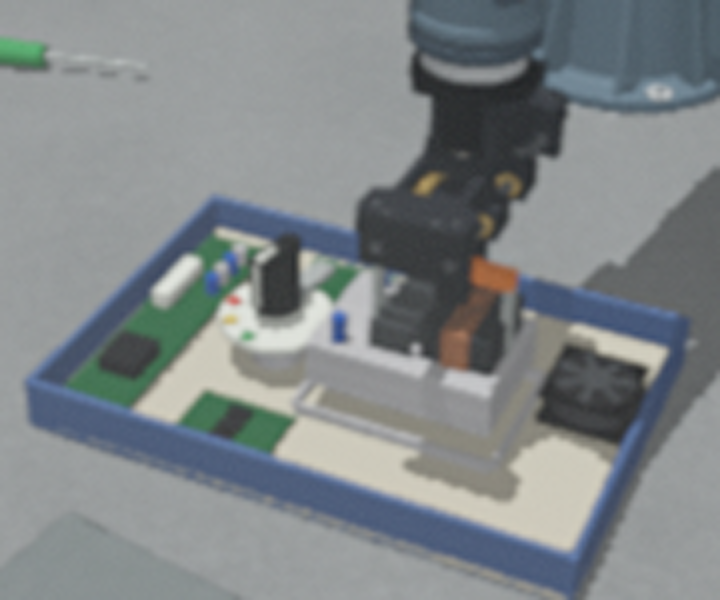

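The module is off its seat at (400,370), level, with the guides visible beneath it. The wrist carries 4.6 N. I'll keep lifting.

Emit:
jog_arm(steps=[{"hand": 0, "tx": 0, "ty": 0, "tz": 5, "ax": 0, "ay": 0, "az": 0}, {"hand": 0, "tx": 0, "ty": 0, "tz": 10, "ax": 0, "ay": 0, "az": 0}, {"hand": 0, "tx": 0, "ty": 0, "tz": 14, "ax": 0, "ay": 0, "az": 0}, {"hand": 0, "tx": 0, "ty": 0, "tz": 14, "ax": 0, "ay": 0, "az": 0}, {"hand": 0, "tx": 0, "ty": 0, "tz": 14, "ax": 0, "ay": 0, "az": 0}, {"hand": 0, "tx": 0, "ty": 0, "tz": 14, "ax": 0, "ay": 0, "az": 0}, {"hand": 0, "tx": 0, "ty": 0, "tz": 14, "ax": 0, "ay": 0, "az": 0}, {"hand": 0, "tx": 0, "ty": 0, "tz": 14, "ax": 0, "ay": 0, "az": 0}, {"hand": 0, "tx": 0, "ty": 0, "tz": 12, "ax": 0, "ay": 0, "az": 0}, {"hand": 0, "tx": 0, "ty": 0, "tz": 8, "ax": 0, "ay": 0, "az": 0}, {"hand": 0, "tx": 0, "ty": 0, "tz": 4, "ax": 0, "ay": 0, "az": 0}, {"hand": 0, "tx": 0, "ty": 0, "tz": 0, "ax": 0, "ay": 0, "az": 0}])

```text
time: 10.32
tcp_pos: [0.5573, 0.134, 0.2449]
ee_rot: [-1.571, -0.002, 0.141]
wrist_force: [0.3, 0.3, -5.0]
opening: 0.0108
```

Emit:
jog_arm(steps=[{"hand": 0, "tx": 0, "ty": 0, "tz": 0, "ax": 0, "ay": 0, "az": 0}, {"hand": 0, "tx": 0, "ty": 0, "tz": 0, "ax": 0, "ay": 0, "az": 0}, {"hand": 0, "tx": 0, "ty": 0, "tz": 0, "ax": 0, "ay": 0, "az": 0}, {"hand": 0, "tx": 0, "ty": 0, "tz": 0, "ax": 0, "ay": 0, "az": 0}, {"hand": 0, "tx": 0, "ty": 0, "tz": 0, "ax": 0, "ay": 0, "az": 0}, {"hand": 0, "tx": 0, "ty": 0, "tz": 0, "ax": 0, "ay": 0, "az": 0}])

```text
time: 10.82
tcp_pos: [0.5567, 0.134, 0.2434]
ee_rot: [-1.571, 0.001, 0.141]
wrist_force: [0.3, -0.4, -4.5]
opening: 0.0108
```

```bash
python3 - <<'E'
from station import *
from h import *
for n in("scene","top"):
    c=camera(n); pickle.dump(c,open(n+"5.pkl","wb"))
c=load("scene5");crop(c,240,110,420,300,3.1,"pics/sc5.png");crop(load("top5"),220,130,360,245,5,"pics/tp5.png")
o=observe();print(o["time"],o["tcp_pos"],o["ee_rot"],o["wrist_force"],o["opening"],abs(o["joint_vel"]).max())
E
```

```text
10.9167 [0.55684119 0.13394831 0.24357624] [-1.57078697e+00  1.64314748e-04  1.40638659e-01] [ 0.5803205   0.33436492 -5.52227185] 0.010825376400527591 0.0035997147838967257
```

View pics/sc5.png

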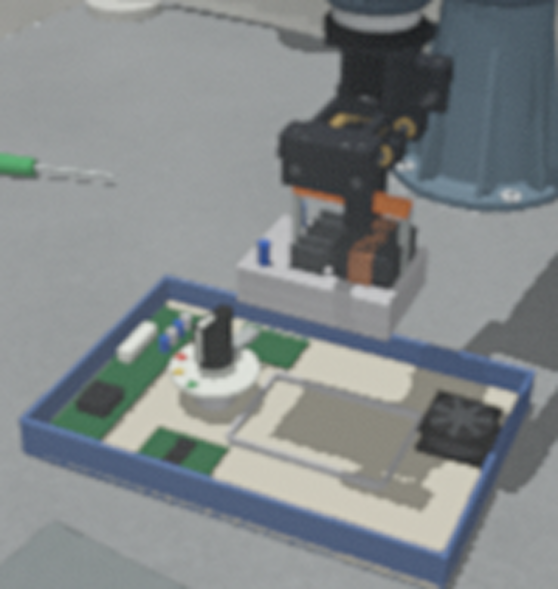

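View pics/tp5.png

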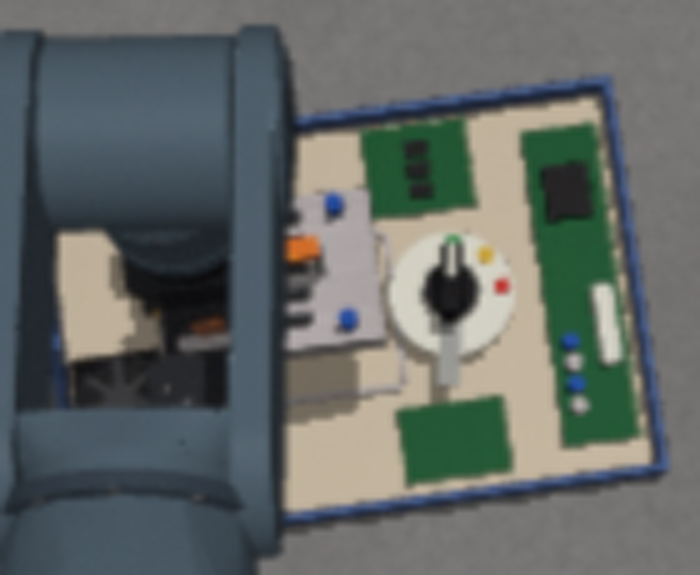

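```bash
python3 - <<'E'
from fit import *
s=load("scene5")
g=np.array([.5565,.134]);a=R@np.array([1,0]);b=R@np.array([0,1])
z0=.2435+.005-.093
def cr(P): return np.round((proj(s,P)+.5-[240,110])*3.1,0).tolist()[0]
for t in(0,.05,.1,-.05):
  print(t,[cr([*(g+a*.045+b*(y-.025)),z0+h+t*(y-.025)]) for y in(-.065,.065) for h in(0,.035)])
E
python3 -c "
from h import *
crop(load('scene5'),310,170,385,225,10,'pics/sc5b.png')"
```

```text
[[ 0.663   0.2721]
 [ 0.7164 -0.099 ]
 [ 0.461  -0.1351]
 [ 0.407   0.2352]]
center [0.56183405 0.06829881] yaw 0.14315979694698822 8.202452161012273 res mm [[-0.4 -2.8]
 [-1.2  2.2]
 [ 0.7  3.2]
 [ 0.9 -2.6]]
0 [[235.0, 299.0], [235.0, 262.0], [388.0, 339.0], [391.0, 301.0]]
0.05 [[235.0, 304.0], [235.0, 267.0], [388.0, 337.0], [391.0, 299.0]]
0.1 [[235.0, 308.0], [235.0, 272.0], [388.0, 335.0], [391.0, 296.0]]
-0.05 [[235.0, 294.0], [235.0, 257.0], [388.0, 341.0], [391.0, 303.0]]
```

View pics/sc5b.png

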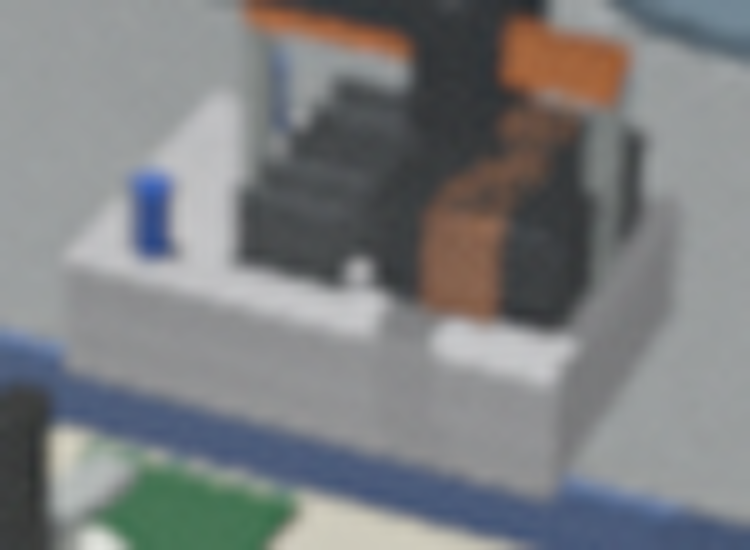

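The underside corners measured at (236,301) and (388,340) match the zero-tilt prediction of (235,299) and (388,339). Tilt is about 0.01 rad, with the underside at roughly 0.155 m. I'll hand in.

```bash
python3 -c "
from station import *
print(sign_off())"
```

```text
the job is handed in; nothing more can be done
None
```

I turned the latch knob from red to green and lifted the module straight up by its handle. I handed in at 10.9 s with it still held in the air; `sign_off()` gave no verdict.

**Latch:** the gripper turned the knob about 1.41 rad. The last top view shows the white pointer at the green mark and the tongue clear of the module.

**Module:** its underside is about 155 mm above the bench. Tilt measured from the scene picture is about 0.01 rad. The wrist carries about 5 N, the arm is still, and the grip is set to 55 N.

**Other things on the bench:** the path kept clear of them. I did not measure their positions again, but nothing looked moved in the last pictures.

**Disagreements:**
- My first knob position from the top camera was about 3.5 mm off in x; I corrected it by feel while gripping the knob and used that offset for the handle.
- The finger opening read 10.8 mm on the 12 mm bar, though the grip held.

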